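Drain a casting mould and hold it over its drying bat

ROBOT

A 6-joint arm with a two-finger parallel gripper is mounted at the origin on the work surface. World frame = base frame: x ahead of the robot, y to its left, z up, the work surface at z = 0. Lengths are in m, angles in rad, forces in N, time in s.
With the tool pointing down it reaches from about 0.325 to 0.9 m from the base axis. Payload 6.1 kg.
Tool frame: the origin (TCP) lies midway between the tips of the shut fingers; the grasp point (between the pads) lies 19 mm behind it; z points along the fingers, y is the line along which they close (so a half turn about z gives the same grasp; the last joint's range is limited). The gripper opens to 85 mm and grips with 20 to 120 N. Pads are 22 mm wide; open, the fingers measure 114 mm over their backs; the gripper's body (76 mm by 85 mm) begins 54 mm behind the grasp point. The pads swing forward as they close: fully open they stand 13 mm farther back than shut.
Start: joints at [-1.315, 0.22, 1.526, -0, 1.395, -0.126], TCP at [0.233, -0.58, 0.198] pointing down, gripper open.
Joint ranges: [-2.98, 2.98], [-0.91, 2.08], [0.09, 2.57], [-1.24, 4.39], [0.2, 2.65], [-2.68, 2.68]. Speed limits (rad/s): [2.57, 2.57, 3.01, 3.14, 3.14, 3.14].

INTERFACE

Orientations are given as [roll, pitch, yaw] about the fixed x, y, z axes, in that order (R = Rz(yaw) Ry(pitch) Rx(roll)).
In Python, from plant import movep, move_l, set_joints, gripper_to, hold, inverse_kinematics, observe, get_image, get_calibration, Unreachable, job_done gives the robot as it stands. Calls block until the motion is done:
- movep(position, orientation): joint-space move of the TCP to a pose.
- move_l(position, feed=0.15, rotation=None, max_force=None): straight line of the TCP; rotation=None keeps the orientation; feed is the mean speed in m/s. With max_force (N) it stops when the force on the tool has changed by that much, and returns True; else False.
- set_joints(angles): joint-space move.
- gripper_to(opening, f_grip=None): finger opening in m; f_grip is the grip in N (None keeps the last); returns when the fingers have stopped.
- hold(seconds).
- inverse_kinematics(position, orientation): joint angles nearest the present ones, or None.
- observe(): the state.
- get_image(name): name is "scene" or "top" or "wrist"; returns (picture, depth): 420x560x3 uint8, red, green, blue; 420x560 float32, m along the optical axis (not along the pixel's ray), 0 where there is no reading.
- get_calibration(name): a dict with "intrinsics" (3x3 intrinsics, pixels), "dist_coeffs" ([k1, k2, p1, p2, k3] as OpenCV has them; the pictures are not rectified), "world_from_camera" (4x4, takes a point from camera to world coordinates). Camera axes: x right, y down, z forward; pixel columns grow to the right and rows downward; lengths in m; the calibration is good to about 2 mm. A picture is of the moment at which its call begins: read the wrist's pose just before it. get_calibration takes no time and is no camera call; for the wrist camera it gives the pose at the moment of the call.
A pose or a line that the arm cannot do raises Unreachable and nothing moves.
- job_done(): hands the job in; it is judged then, once.
The state is a dict: "time_s": time; "q": joint angles; "joint_velocities": joint speeds; "joint_torque": joint torques, N m; "eef_pos": TCP position; "tcp_rot": TCP orientation; "ft_force": force on the tool from outside, world axes, zero at the start; "torque": the same for the moment, N m; "opening": finger opening in m; "grasp_force": force on a finger pad.
Only numpy, scipy, OpenCV 4.12 (cv2) and the standard library are available. Lean on these libraries where they do the work, as an engineer would, in place of code of your own. Each camera call takes 0.05 s, during which the arm holds its last target. There are 200 camera calls.

TASK

Pick up the rectangular plaster mould, tip it to about 45 degrees with its mouth over the ceramic draining bowl, hold it so for two seconds without tipping it past 60, and bring it level again. Then carry it, kept level, over the wooden splash board to the dry side and finish holding it about one centimetre above the rectangular plaster bat, centred and with its long sides parallel to the bat's, never touching the bat, so that I can slide spacer sticks underneath: do not put it down or let go. Do not bump the splash board, and leave everything else where it is.

Things in the scene. Friction and masses are not known exactly. Their poses are not given: they have to be found in the camera images.
- mould: The mould: loose rectangular open-topped plaster block, off-white, 80 (its x) by 56 (its y) by 70 mm high, walls and floor 12 mm, about 0.26 kg, a flat black rubber band round it 12 mm above its foot. Origin: centre of its underside; z points up out of its mouth. It can be gripped across its 56 mm width. It starts upright on the wet side (-y side of the splash board).
- mould_mouth (a point): Centre of the mould's open top, 70 mm above its origin along its z axis.
- bowl: Draining bowl: white ceramic, round, fixed, 150 mm across the rim, 60 mm high, on the wet side. Origin: centre of its underside.
- drying_bat: Drying bat, the target: fixed rectangular off-white plaster slab, 96 (its x) by 72 (its y) by 25 mm high, on the dry side (+y side of the splash board). Origin: centre of its underside.
- bat_top (a point): Centre of the drying bat's top face, 25 mm above its origin, axes as the bat's.
- splash_board: Splash board between wet and dry side: fixed upright wooden board 500 mm long (its x), 9 mm thick (its y), 120 mm high, on two low feet 45 mm wide. Origin: underside, mid-length; its +y is the dry side.
- round_mould: Bystander: loose round plaster mould, open-topped, 68 mm across, 70 mm high, wet side. Origin: centre of underside.
- round_bat: Bystander: fixed round plaster bat 116 mm across on a small dark turntable, top at 40 mm, dry side. Origin: centre of underside.
- glass: Bystander: empty drinking glass, 68 mm across, 120 mm high, on the dry side close to the splash board. Origin: centre of underside.
- slip_jar: Bystander: grey jar with red lid, 70 mm across, 100 mm high, at the back of the wet side. Origin: centre of underside.
- bottle: Bystander: brown glass bottle, 64 mm across, 190 mm high, at the back of the dry side. Origin: centre of underside.
- rolling_pin: Bystander: wooden rolling pin lying on the dry side, 38 mm thick, 270 mm long. Origin: under its middle.
- brush: Bystander: flat brush with wooden handle, 200 mm long, lying on the wet side. Origin: under its middle.
Things that resemble listed ones, but are neither listed nor needed, are in the scene too. Leave any green or orange look-alike of the mould alone.

How it is judged:
By the outcome, as a careful person would: the job done as asked, in the order asked, and still so for the second after the job is handed in, while the arm keeps its last pose, push and grip.
It also fails if it takes over 46 s, if anything falls off the work surface, if the arm or the gripper's body presses on something with over 40 N, if the wrist force passes 120 N, or if a joint passes its speed limit or range.

## Working session

There is one attempt and no reset: what is moved stays moved. The work goes in short steps, each a Python script; the robot and the scene stay as the last script left them, time stands still between calls to the robot, and variables do not carry over. Pictures are saved under pics/ and viewed, at most 10 in all, crops included, and the job is handed in when it is done.

```bash
mkdir -p pics; ls; python3 - <<'E'
from plant import *
import cv2,numpy as np
for n in("scene","top"):
    im,d=get_image(n); np.savez(f"pics/{n}0.npz",im=im,d=d,**get_calibration(n)); cv2.imwrite(f"pics/{n}0.png",im[:,:,::-1])
    c=get_calibration(n); print(np.round(c["world_from_camera"],3).tolist(),np.round(c["intrinsics"],1).tolist(),c["dist_coeffs"])
s=observe();print(s["time_s"],s["eef_pos"],s["tcp_rot"],s["opening"],s["ft_force"])
E
```

```text
pics
[[0.826, 0.363, -0.432, 0.969], [0.564, -0.548, 0.617, -0.681], [-0.013, -0.753, -0.657, 0.79], [0.0, 0.0, 0.0, 1.0]] [[413.7, 0.0, 277.9], [0.0, 413.7, 210.8], [0.0, 0.0, 1.0]] [-0.04140832  0.          0.          0.          0.        ]
[[-0.026, -0.996, 0.082, 0.434], [-1.0, 0.026, -0.005, 0.005], [0.003, -0.082, -0.997, 1.146], [0.0, 0.0, 0.0, 1.0]] [[465.1, 0.0, 288.8], [0.0, 465.1, 213.5], [0.0, 0.0, 1.0]] [-0.16004509  0.          0.          0.          0.        ]
0.1 [ 0.23270754 -0.57942585  0.19669041] [-3.13986140e+00 -2.27212152e-04  3.81762964e-01] 0.08525402301830357 [-0.79975623 -0.42122297 -0.7110921 ]
```

View pics/top0.png

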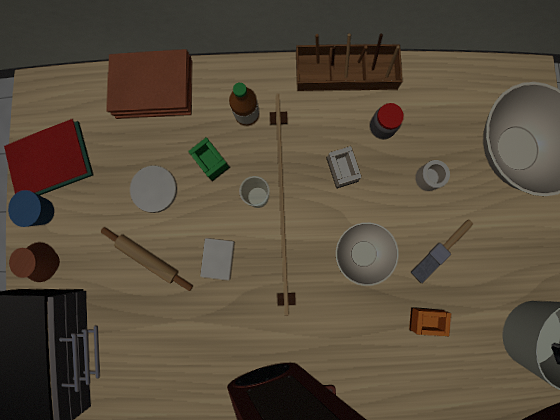

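View pics/scene0.png

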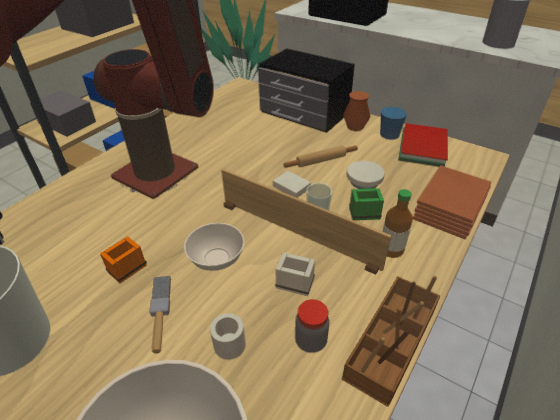

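The top view shows these white candidates for the mould: the rectangular block at (344,167), the round mould at (433,175), the green look-alike at (209,158), the orange one at (431,322) and the flat bat at (218,259). The off-white rectangular open block at (344,167) fits the description. The bowl is at (367,254), the board runs along column ~282, and the glass is at (255,192).

```bash
cat > h.py <<'E'
import numpy as np,cv2
def rays(px,c,z):
    """pixels -> points on plane z"""
    px=np.asarray(px,float).reshape(-1,1,2)
    u=cv2.undistortPoints(px,c["intrinsics"],c["dist_coeffs"]).reshape(-1,2)
    T=c["world_from_camera"]; d=np.c_[u,np.ones(len(u))]@T[:3,:3].T
    return T[:3,3]+d*((z-T[2,3])/d[:,2])[:,None]
def cloud(d,c):
    h,w=d.shape; v,u=np.mgrid[:h,:w]
    n=cv2.undistortPoints(np.stack([u,v],-1).reshape(-1,1,2).astype(float),c["intrinsics"],c["dist_coeffs"]).reshape(h,w,2)
    P=np.dstack([n,np.ones((h,w))])*d[...,None]
    T=c["world_from_camera"]; return P@T[:3,:3].T+T[:3,3]
def rect(P):
    """min-area rectangle of xy points in mm: centre, long side, short side, yaw of long side"""
    (x,y),(w,h),a=cv2.minAreaRect((P[:,:2]*1000).astype(np.float32))
    if w<h: w,h,a=h,w,a+90
    a=(a+90)%180-90
    return np.round([x,y,w,h,a],1)
def big(m):
    n,l,s,_=cv2.connectedComponentsWithStats(m.astype(np.uint8))
    return l==1+np.argmax(s[1:,4])
E
python3 - <<'E'
from h import *
c=dict(np.load("pics/top0.npz")); im,d=c["im"],c["d"]; W=cloud(d,c)
hsv=cv2.cvtColor(im,cv2.COLOR_RGB2HSV)
def win(m,u0,u1,v0,v1):
    o=np.zeros_like(m);o[v0:v1,u0:u1]=m[v0:v1,u0:u1];return o
H=W[...,2]; ok=d>0
for n,b,z in(("mould",(318,370,138,195),.07),("bat",(192,244,230,288),.025)):
    m=big(win(ok&(abs(H-z)<.01),*b)); v,u=np.nonzero(m)
    print(n,"depth",rect(W[m]),"z",np.median(H[m]),"ray",rect(rays(np.c_[u,v],c,z)),m.sum())
    m2=big(win((hsv[...,1]<60)&(hsv[...,2]>90),*b));v,u=np.nonzero(m2);print(" colour",rect(rays(np.c_[u,v],c,z)),m2.sum())
for n,b,z in(("bowl",(325,410,210,295),.06),("rmould",(410,455,155,195),.07),("glass",(235,275,170,215),.12),("jar",(365,410,95,145),.1),("bottle",(222,265,80,130),.19)):
    m=win(ok&(abs(H-z)<.012),*b); v,u=np.nonzero(m); (x,y),r=cv2.minEnclosingCircle((W[m][:,:2]*1000).astype(np.float32)); print(n,x,y,r,m.sum())
m=win(ok&(abs(H-.12)<.012),270,300,80,320); print("board",rect(W[m]),np.percentile(W[m],[1,99],axis=0))
big_=cv2.resize(im[130:200,310:380],None,fx=8,fy=8,interpolation=cv2.INTER_CUBIC);cv2.imwrite("pics/crop.png",big_[:,:,::-1])
E
```

```text
mould depth [ 634.6 -135.5   81.3   57.9   16.2] z 0.06973083884012476 ray [ 633.4 -134.6   81.1   58.2   16.1] 531
 colour [ 633.9 -135.3   79.    55.1   16.1] 617
bat depth [420.6 175.7  96.8  73.   -8.5] z 0.024757877582682886 ray [420.6 175.   96.5  73.8  -8.4] 1189
 colour [420.8 176.9  95.   69.9  -7.9] 1133
bowl 424.4850769042969 -181.26373291015625 74.78690338134766 662
rmould 609.338623046875 -353.88690185546875 34.941165924072266 392
glass 571.5569458007812 76.4167709350586 33.992897033691406 204
jar 743.96826171875 -243.74407958984375 30.844451904296875 533
bottle 782.2637329101562 99.71226501464844 15.308228492736816 157
board [545.1  16.3 496.9   9.1   1. ] [[0.30123421 0.00877577 0.11481375]
 [0.78749059 0.02429303 0.12464267]]
```

View pics/crop.png

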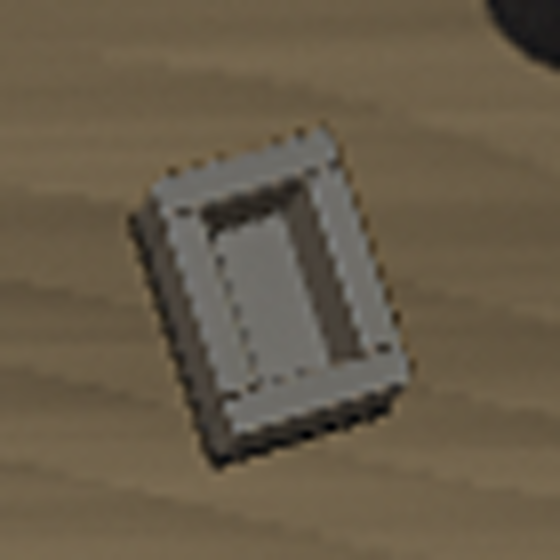

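The crop confirms a plain off-white rectangular open-topped block. Depth gives 81x58 mm at z = 0.070, yaw 16.2°. The bat measures 97x73 mm at z = 0.025, yaw −8.4°. Next I move above the mould, take one wrist look, and check IK for the tilt options.

```bash
cat >> h.py <<'E'
from scipy.spatial.transform import Rotation as R
G=0.026  # tool tip above mould underside when gripped
def tcp(mouth,yaw,tilt=0,axis=(0,0,1)):
    """TCP pose with the mould's mouth centre at 'mouth', tilted about a world axis"""
    r=R.from_rotvec(np.radians(tilt)*np.asarray(axis,float))*R.from_euler("xyz",[np.pi,0,np.radians(yaw)])
    return np.asarray(mouth)+r.apply([0,0,.07-G]), r.as_euler("xyz")
E
python3 - <<'E'
from plant import *; from h import *
print(inverse_kinematics([.634,-.135,.2],[np.pi,0,np.radians(16.2)]),inverse_kinematics([.634,-.135,.2],[np.pi,0,np.radians(-163.8)]))
movep([.634,-.135,.17],[np.pi,0,np.radians(16.2)])
s=observe();print(s["time_s"],s["eef_pos"],s["q"])
c=get_calibration("wrist");im,d=get_image("wrist");W=cloud(d,c)
cv2.imwrite("pics/w1.png",im[:,:,::-1]);np.savez("pics/w1.npz",im=im,d=d,**c)
m=(d>0)&(abs(W[...,2]-.07)<.008)&(np.hypot(W[...,0]-.634,W[...,1]+.135)<.06)
print(rect(W[m]),np.median(W[m][:,2]),m.sum())
for y in(16.2,-8.4,171.6,60,-24,-60,-90,-120,90,120):
  print(y,inverse_kinematics(*tcp([.424,-.181,.155],y)) is not None,end=" ")
  for k in(0,1,2,3): # tilt about +-y, +-x of the mould
    t=np.radians(y+90*k); q=inverse_kinematics(*tcp([.424,-.181,.155],y,45,(np.cos(t),np.sin(t),0)))
    print(k,None if q is None else np.round(q,2),end=" ")
  print()
E
```

```text
[-3.31355802e-01  2.73827019e-01  1.45861471e+00 -4.44089210e-16
  1.40915093e+00  9.56697186e-01] [-0.3313558   0.27382702  1.45861471  0.          1.40915093 -2.18489547]
2.25 [ 0.63378595 -0.13614301  0.17007734] [-3.32946269e-01  2.94137616e-01  1.49051664e+00 -3.53470838e-04
  1.35681560e+00  9.56446179e-01]
[ 634.1 -135.7   79.2   56.1   16.1] 0.06900455489336982 3131
16.2 True 0 [-0.81  0.42  1.64  0.34  1.8   0.43] 1 [-0.3   0.47  1.57 -0.41  1.78  1.05] 2 [-0.11 -0.21  2.33 -0.95  0.93  1.74] 3 [-1.12 -0.36  2.44  0.89  1.11 -0.28] 
-8.4 True 0 [-0.95  0.28  1.82  0.52  1.65  0.65] 1 [-0.43  0.53  1.48 -0.21  1.88  1.3 ] 2 [-0.07  0.05  2.09 -0.85  1.23  2.04] 3 None 
171.6 True 0 [-0.07  0.05  2.09 -0.85  1.23 -1.1 ] 1 None 2 [-0.95  0.28  1.82  0.52  1.65 -2.49] 3 [-0.43  0.53  1.48 -0.21  1.88 -1.84] 
60 True 0 [-0.56  0.54  1.47 -0.03  1.92 -0.03] 1 [-0.11  0.22  1.89 -0.71  1.44  0.66] 2 None 3 [-1.05  0.12  2.02  0.66  1.49 -0.75] 
-24 True 0 [-1.02  0.17  1.96  0.62  1.54  0.78] 1 [-0.52  0.54  1.47 -0.08  1.91  1.47] 2 [-0.1   0.18  1.94 -0.75  1.39  2.18] 3 None 
-60 True 0 [-1.13 -0.18  2.31  0.84  1.24  1.11] 1 [-0.73  0.48  1.56  0.23  1.86  1.86] 2 [-0.23  0.41  1.66 -0.51  1.69  2.49] 3 None 
-90 True 0 [-1.05 -0.57  2.57  0.89  0.91  1.61] 1 [-0.9   0.33  1.76  0.46  1.7   2.15] 2 None 3 None 
-120 False 0 None 1 [-1.05  0.12  2.02  0.66  1.49  2.4 ] 2 None 3 [-0.11  0.22  1.89 -0.71  1.44 -2.48] 
90 True 0 [-0.39  0.51  1.51 -0.28  1.86 -0.36] 1 [-0.07 -0.03  2.17 -0.89  1.13  0.38] 2 [-1.05 -0.57  2.57  0.89  0.91 -1.53] 3 [-0.9   0.33  1.76  0.46  1.7  -1.  ] 
120 True 0 [-0.23  0.41  1.66 -0.51  1.69 -0.65] 1 [-0.2  -0.39  2.46 -0.93  0.72 -0.11] 2 [-1.13 -0.18  2.31  0.84  1.24 -2.03] 3 [-0.73  0.48  1.56  0.23  1.86 -1.28]
```

View pics/w1.png

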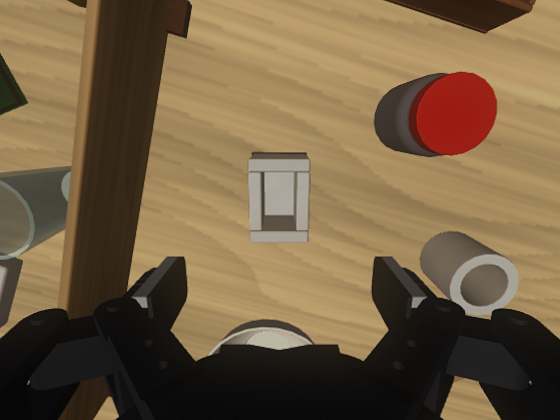

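The wrist view shows the mould at (279,197), with measured centre (634.1, −135.7), yaw 16.1° and size 79x56 mm. The fingers straddle it and it is clear of the jar and board. Now grasping and lifting.

```bash
python3 - <<'E'
from plant import *; from h import *
yaw=np.radians(16.1)
st=move_l([.634,-.1355,.026],feed=.12,rotation=[np.pi,0,yaw],max_force=8)
print(st,observe()["eef_pos"])
if not st:
    gripper_to(.05,f_grip=60); s=observe(); print(s["opening"],s["grasp_force"],s["ft_force"],s["eef_pos"])
    if s["opening"]>.052:
        move_l([.634,-.1355,.156],feed=.12)
        s=observe(); print(s["time_s"],s["opening"],s["grasp_force"],s["ft_force"],s["eef_pos"])
        c=get_calibration("wrist");im,d=get_image("wrist");cv2.imwrite("pics/w2.png",im[:,:,::-1]);np.savez("pics/w2.npz",im=im,d=d,**c)
        W=cloud(d,c); m=(d>0)&(abs(W[...,2]-.2)<.01)&(np.hypot(W[...,0]-.634,W[...,1]+.1355)<.06)
        print(rect(W[m]),np.median(W[m][:,2]),m.sum())
E
```

```text
False [ 0.63489761 -0.13581028  0.02715348]
0.053572895628272804 63.96014928817749 [-0.39844032 -0.7904532   6.09712902] [ 0.63515053 -0.13586867  0.02733716]
5.2917 0.05381665727923538 63.357077836990356 [ 0.5268029  -0.13404604 -2.6928068 ] [ 0.63324075 -0.13523157  0.15463993]
[ 632.1 -135.2   81.7   81.1  -73.9] 0.1964180855428602 12783
```

View pics/w2.png

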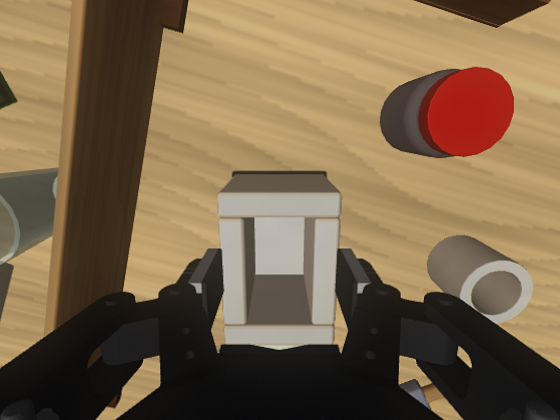

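The wrist view shows the mould firmly held between the pads, square, with its mouth at about (280,260). The force reading shows about 2.7 N of weight. Next: to the bowl, tilt, hold, level.

```bash
python3 - <<'E'
from plant import *; from h import *
M=np.array([.424,-.181,.155]); y=-24; t=np.radians(y+90); ax=(np.cos(t),np.sin(t),0)
def go(mouth,yaw,tilt,feed):
    p,r=tcp(mouth,yaw,tilt,ax); move_l(p,feed=feed,rotation=r)
def rep():
    s=observe(); r=R.from_euler("xyz",s["tcp_rot"]); z=-r.apply([0,0,1])
    print(round(s["time_s"],2),"tilt",np.degrees(np.arccos(z[2])).round(1),"mouth",(s["eef_pos"]+z*.044).round(4),s["opening"],s["grasp_force"])
try:
    go(M+[0,0,.03],y,0,.1); rep()
    go(M,y,0,.06); rep()
    go(M,y,22,.012); go(M,y,45,.012); rep()
    c=get_calibration("scene");im,d=get_image("scene");cv2.imwrite("pics/s2.png",im[:,:,::-1])
    hold(2.5); rep()
    go(M,y,22,.012); go(M+[0,0,.01],y,0,.014); rep()
except Unreachable as e: print("unreach",e); rep()
E
```

```text
7.64 tilt 0.0 mouth [ 0.4243 -0.1809  0.185 ] 0.05365228133128995 63.35163474082947
8.29 tilt 0.0 mouth [ 0.424  -0.181   0.1548] 0.05369130522751614 63.35497498512268
11.45 tilt 45.0 mouth [ 0.424  -0.181   0.1553] 0.05330357112956252 63.43124985694885
14.0 tilt 45.0 mouth [ 0.424 -0.181  0.155] 0.05364908853270135 63.430527448654175
17.03 tilt 0.0 mouth [ 0.4241 -0.1811  0.165 ] 0.053428744392590405 63.35721015930176
```

View pics/s2.png

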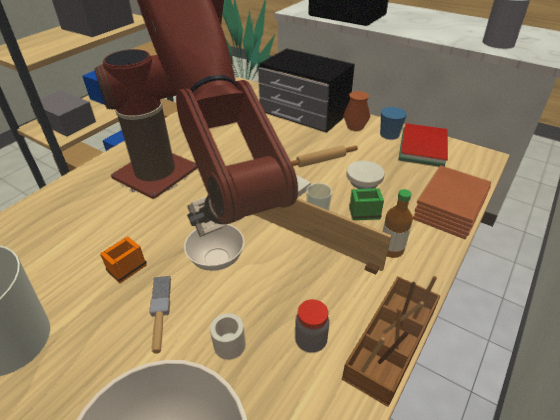

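The scene view shows the wrist leaning over the bowl at (215,245), with the mould hidden behind the forearm. Telemetry gives 45.0° held for 2.5 s, then level. Now the carry over the board and a look above the bat.

```bash
python3 - <<'E'
from plant import *; from h import *
B=np.array([.4206,.1755]); y=-8.4
def go(x,yy,z,yaw,feed): p,r=tcp([x,yy,z],yaw); move_l(p,feed=feed,rotation=r)
go(.424,-.181,.27,-24,.08)
go(*B,.27,y,.11)
hold(.3)
c=get_calibration("wrist"); s=observe(); im,d=get_image("wrist"); W=cloud(d,c); np.savez("pics/w3.npz",im=im,d=d,**c)
print(s["time_s"],s["eef_pos"],np.degrees(s["tcp_rot"]),s["opening"],s["grasp_force"])
hsv=cv2.cvtColor(im,cv2.COLOR_RGB2HSV); light=(hsv[...,1]<60)&(hsv[...,2]>100)&(d>0)
m=light&(abs(W[...,2]-.27)<.006)
if m.sum(): print("mould top",rect(W[m]),np.median(W[m][:,2]))
m=(d>0)&(abs(W[...,2]-.025)<.006)&(np.hypot(*(W[...,:2]-B).transpose(2,0,1))<.075)
if m.sum(): print("bat",rect(W[m]),np.median(W[m][:,2]),m.sum())
cv2.imwrite("pics/w3.png",im[:,:,::-1])
E
```

```text
22.1833 [0.42060262 0.17543807 0.2260158 ] [-1.79998941e+02 -6.28039999e-04 -8.40975817e+00] 0.05342302958001308 63.35703134536743
mould top [419.5 176.6  79.5  55.4  -8.5] 0.2678865054076215
bat [452.4 172.1  72.3  33.8  81.5] 0.024178351183696017 1628
```

View pics/w3.png

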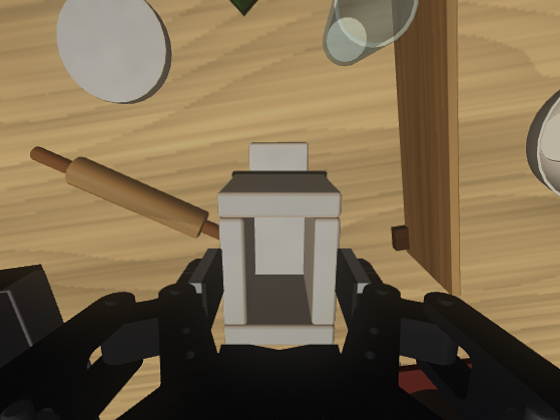

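The wrist view shows the bat's far end at (278,157), square with the mould. The rolling pin's end at (215,232) lies off to the side and below finger height. From the same view, the bat centre is about 2 mm farther in +x than the mould, so I shift by 1.5 mm. I also allow for the mould hanging ~1.3 mm lower, and then descend.

```bash
python3 - <<'E'
from plant import *; from h import *
y=-8.4
def go(x,yy,z,feed): p,r=tcp([x,yy,z],y); return move_l(p,feed=feed,rotation=r,max_force=6)
print(go(.4221,.1756,.14,.08),go(.4221,.1756,.1063,.03))
hold(.5)
c=get_calibration("wrist"); s=observe(); im,d=get_image("wrist"); W=cloud(d,c)
print(s["time_s"],s["eef_pos"],np.degrees(s["tcp_rot"]),s["opening"],s["grasp_force"],s["ft_force"])
hsv=cv2.cvtColor(im,cv2.COLOR_RGB2HSV); light=(hsv[...,1]<60)&(hsv[...,2]>100)&(d>0)
m=light&(abs(W[...,2]-.104)<.006); print("mould top",rect(W[m]),np.median(W[m][:,2]))
im2,_=get_image("scene"); a=im[100:360,130:430]; b=cv2.resize(im2[130:260,190:390],None,fx=2,fy=2)
cv2.imwrite("pics/f.png",np.hstack([a,b])[:,:,::-1])
E
```

```text
False False
25.7833 [0.42213028 0.17561462 0.06233638] [-1.79997527e+02 -3.75193103e-03 -8.40182431e+00] 0.053708394761017395 63.35689902305603 [ 0.12263106  0.1567842  -2.32378303]
mould top [421.  176.7  79.3  55.3  -8.4] 0.10417647132768752
```

View pics/f.png

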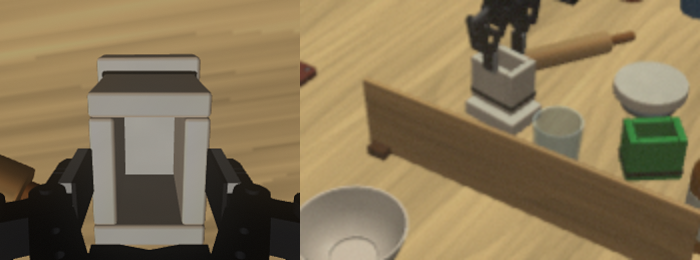

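The combined view shows the mould at about (505,75) hovering over the bat at (503,108), parallel and centred. Its top is at 0.104–0.105, so the gap is about 10 mm. The weight is still fully on the gripper at 2.3 N. Handing in.

```bash
python3 -c "
from plant import *
print(job_done())"
```

```text
the job is handed in; nothing more can be done
None
```

I handed the job in at about 26 s: the mould was tipped to 45° over the bowl for 2.5 s, brought level, carried over the board, and is now held about 1 cm above the bat, centred to roughly 1 mm and parallel; no verdict was returned.

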